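# Turn up the desk heater's sunken push-and-turn dial

## Task

Turn the desk heater fully on: its bar-shaped dial sits in the deep round well on the sloping face and is locked at off, so push it in, turn it clockwise out of the off position while it is pushed, and go on turning clockwise until it is against its end stop, more than half a turn on. Let go so that the dial springs out again. Leave the radio's round volume knob and the other things on the desk as they are.

Things in the scene. Friction and masses are not known exactly. Their poses are not given: they have to be found in the camera images.
- dial_grip (a point): The heater's dial: a black bar 44 mm long, 16 mm thick, 34 mm tall along its turning axis, white line on one half of its top. The point lies on the turning axis, 12 mm below the bar's top, and moves with the dial. z: the axis, out of the well, 35 degrees from vertical; x: along the bar (line on the -x half); y: across it. At dial value 0 the bar runs up the slope, line at the lower end.
- well_rim (a point): Centre of the mouth of the heater's round well, 170 mm above the desk. Its z is up and its x level, away from the user; the well's axis (the dial's too) is z leant 35 degrees towards -x. 84 mm across, 50 mm deep. Bar top 2 mm below the rim when out, bar underside 14 mm above the floor. Fingers go in beside the bar, so only partly open (about 50 mm apart if 15 mm thick).
- heater: Desk heater, fixed, grey plastic, 150 mm wide, about 150 mm deep, slotted grille in front, sloping face with the well. Origin on the desk straight below the rim's centre; x away from the user, z up. A hood lip 110 mm wide and 15 mm tall stands on the face behind the well's upper edge, its inner face 55 mm from the well's axis.
- dial (a joint): Turn of the heater's dial in rad: 0 = off, growing clockwise seen from outside, end stop (full) at 3.3. Starts at 0 to 0.3. While out, a hidden lug blocks it at about 0.4; pushed in 6 mm or more it passes. From about 1.4 on it is sprung out and turns without pushing; between these it stays caught in. Friction 0.1 N m; stays where left.
- dial_push (a joint): How far the dial is pushed in along its axis, in m: 0 = out, 0.008 = fully in. Spring: 5 N at first, 9 N fully in.
- volume (a joint): Turn of the radio's volume knob in rad, 0 at the start, clockwise positive. To be left alone.
- volume_top (a point): Top centre of the radio's volume knob, round, 34 mm across, standing 6 mm out of a shallow dish in the radio's sloping face. z: its axis outwards. The radio is fixed and has the heater's housing shape, but rows of round dots in front, a rod aerial and no hood. Heater and radio may stand either way round.
- mug: White mug, 76 mm across, 90 mm tall, handle at +y; origin at the centre of its underside. Bystander.
- notebook: Blue notebook 150 x 110 x 14 mm lying flat; origin under its centre. Bystander.
- ink_jar: Small glass jar with a black cap, 48 mm across, 55 mm tall; origin under its centre. Bystander, in front of and between heater and radio.
- stapler: Black stapler, 130 x 34 x 46 mm; origin under its centre. Bystander.
- phone: Black phone 145 x 70 x 9 mm lying flat; origin under its centre. Bystander.
- pen_jar: Glass jar of pens, 72 mm across, 160 mm tall with the pens; origin under its centre. Bystander.

How it is judged:
By the outcome, as a careful person would: the job done as asked, in the order asked, and still so for the second after the job is handed in, with the robot touching nothing.
It also fails if it takes over 56 s, if anything falls off the work surface, if the arm or the gripper's body presses on something with over 40 N, if the wrist force passes 120 N, or if a joint passes its speed limit or range.

## Robot

A 7-joint arm with a two-finger parallel gripper is mounted at the origin on the work surface. World frame = base frame: x ahead of the robot, y to its left, z up, the work surface at z = 0. Lengths are in m, angles in rad, forces in N, time in s.
With the tool pointing down it reaches from about 0.4 to 0.85 m from the base axis. Payload 10.4 kg.
Tool frame: the origin (TCP) lies at the very end of the fingers, on their centre line; the grasp point (between the pads) lies 19 mm behind it; z points along the fingers, y is the line along which they close (so a half turn about z gives the same grasp; the last joint's range is limited). The gripper opens to 87 mm and grips with 3 to 60 N. Pads are 19 mm wide; open, the fingers measure 117 mm over their backs; the gripper's body (75 mm by 190 mm) begins 51 mm behind the grasp point.
Start: joints at [-1.372, 0.332, -0.065, 1.46, 0.022, 1.35, -0.088], TCP at [0.137, 0.61, 0.223] pointing down, gripper open.
Joint ranges: [-2.6, 2.6], [-0.5, 2.12], [-1.47, 1.34], [0.16, 2.42], [-1.27, 4.41], [0.06, 2.06], [-2.6, 2.6]. Speed limits (rad/s): [2.22, 2.22, 2.79, 2.79, 3.14, 3.14, 3.14].

## Interface

Orientations are given as a rotation vector (axis times angle).
In Python, from workcell import robot gives the robot as it stands.
- The arm moves only by the tool send_rows, never from a script. Its argument "deltas" is a list that holds one entry, the list of rows, each a list of 5 numbers: the shift along the tool's x, y, z in m, then the turn about the tool's z in degrees, then the opening, from 0 (shut) to 1 (fully open). A call has 1 to 12 rows; each row shifts and turns the commanded pose from where the row before left it, along the tool's axes as they then stand; what a row does not reach is not made up. A row lasts 1/8 s, in which the tool goes at most 62.5 mm and 10.7 degrees, less where a joint would pass 70% of its speed; a pose out of reach is approached as far as the arm can. A call with a gripper value outside its range is refused whole. The fingers move at their own pace and stop on an object; "newtons" is the grip in N (left out, the last holds). Time passes only in rows, so rows that do not move let the fingers close. It gives the time, the measured TCP pose, the force, the opening and the grip force at its end, in the units of the state.
- robot.sense(): the state, without advancing time (a new reading comes with each control period).
- robot.grab_frame(name): name is "scene" or "top" or "wrist"; returns (picture, depth): 420x560x3 uint8, red, green, blue; 420x560 float32, m along the optical axis (not along the pixel's ray), 0 where there is no reading.
- robot.camera_info(name): a dict with "intrinsics" (3x3 intrinsics, pixels), "k1" (the pictures are not rectified: a ray, as slopes to the right and down, at radius r is drawn at 1 + k1 r^2 times it, then the intrinsics apply), "R" (3x3) and "t" (3): a world point X has camera coordinates R X + t. Camera axes: x right, y down, z forward; pixel columns grow to the right and rows downward; lengths in m; the calibration is good to about 2 mm. A picture is of the moment at which its call begins: read the wrist's pose just before it. camera_info takes no time and is no camera call; for the wrist camera it gives the pose at the moment of the call.
- robot.finish_job(): hands the job in; it is judged then, once.
The state is a dict: "time_s": time; "qpos": joint angles; "joint_vel": joint speeds; "effort": joint torques, N m; "ee_pos": TCP position; "tool_rot": TCP orientation; "wrist_force": force on the tool from outside, world axes, zero at the start; "wrist_torque": the same for the moment, N m; "opening": opening from 0.0 (shut) to 1.0 (fully open); "grasp_force": force on a finger pad.
Only numpy, scipy, OpenCV 4.12 (cv2) and the standard library are available. Lean on these libraries where they do the work, as an engineer would, in place of code of your own. Each camera call takes 0.05 s, during which the arm holds its last target. There are 200 camera calls.

## Working session

There is one attempt and no reset: what is moved stays moved. The work goes in short steps, Python scripts to look and compute and a tool call to move; the robot and the scene stay as the last step left them, time stands still between calls to the robot, and variables do not carry over. Pictures are saved under pics/ and viewed, at most 10 in all, crops included, and the job is handed in when it is done.

Besides the shell and the picture viewer there is one more tool, called after "Request:" as a command line: name --argument value ..., lists and objects as JSON in quotes. send_rows: Moves the arm, as the interface text tells. Its arguments: {"type":"object","properties":{"deltas":{"type":"array","items":{"type":"array","items":{"type":"array","items":{"type":"number"}}}},"newtons":{"type":"number"}},"required":["deltas"]}

```bash
mkdir -p pics; cat > h.py <<'E'
import numpy as np, cv2
from scipy.spatial.transform import Rotation as Rn
from workcell import robot
def grab(n,f=None):
    c=robot.camera_info(n); p,d=robot.grab_frame(n)
    if f: cv2.imwrite('pics/'+f,cv2.cvtColor(p,cv2.COLOR_RGB2BGR))
    return p,d,c
def rays(uv,c):
    K=np.array(c['intrinsics'],float); uv=np.array(uv,float).reshape(-1,1,2)
    s=cv2.undistortPoints(uv,K,np.array([c['k1'],0,0,0.])).reshape(-1,2)
    return np.c_[s,np.ones(len(s))]
def pts(uv,d,c):
    uv=np.array(uv).reshape(-1,2); z=d[uv[:,1].astype(int),uv[:,0].astype(int)]
    return (rays(uv,c)*z[:,None]-np.array(c['t']))@np.array(c['R'])
E
python3 - <<'E'
from h import *
s=robot.sense(); print(s)
for n in('scene','top'):
    p,d,c=grab(n,n+'.png'); np.savez(n,p=p,d=d,**{k:np.array(v) for k,v in c.items()}); print(c)
E
```

```text
{'time_s': 0.0, 'qpos': array([-1.37162727,  0.33287967, -0.0646856 ,  1.46092408,  0.02161934,
        1.34992343, -0.08851653]), 'joint_vel': array([ 2.35866140e-04,  1.38648881e-05, -2.39305054e-04,  4.23419060e-04,
        1.14436447e-03, -6.24862619e-04,  4.98899278e-05]), 'effort': array([-3.10656933e-04, -6.23257113e+01,  2.43219431e-02, -3.89898705e+01,
       -6.14335947e-02,  3.98307235e-02,  1.48925697e-04]), 'ee_pos': array([0.137408  , 0.60931027, 0.22175728]), 'tool_rot': array([-3.47641106e-01, -3.12222877e+00,  2.25700386e-03]), 'wrist_force': array([0.5263112, 0.1160968, 0.1869293]), 'wrist_torque': array([ 0.03317388,  0.00625251, -0.05628325]), 'grasp_force': 0.0, 'opening': 0.999911835840036}
{'intrinsics': array([[468.53891813,   0.        , 282.21432626],
       [  0.        , 468.53891813, 212.76957544],
       [  0.        ,   0.        ,   1.        ]]), 'k1': -0.11438361633085867, 'R': array([[ 0.4089867 ,  0.91228955,  0.02139275],
       [ 0.5841449 , -0.24372239, -0.77419257],
       [-0.7010739 ,  0.32913093, -0.63258851]]), 't': array([-0.24972657, -0.21716539,  1.63178224])}
{'intrinsics': array([[479.00162321,   0.        , 279.31060023],
       [  0.        , 479.00162321, 212.37840822],
       [  0.        ,   0.        ,   1.        ]]), 'k1': -0.08112083878917523, 'R': array([[ 0.02181465, -0.99975602, -0.00346736],
       [-0.99464532, -0.02135244, -0.10111754],
       [ 0.10101883,  0.00565463, -0.99486844]]), 't': array([0.01900336, 0.57058852, 1.55634604])}
```

View pics/scene.png

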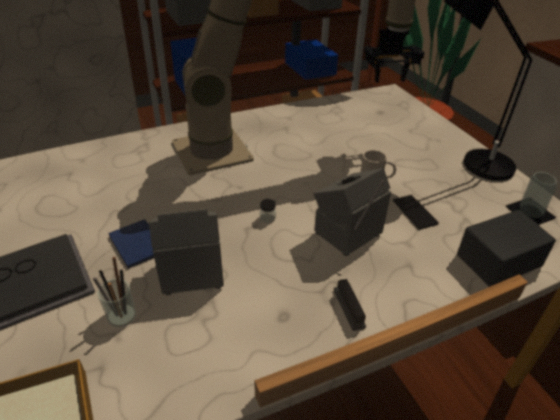

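View pics/top.png

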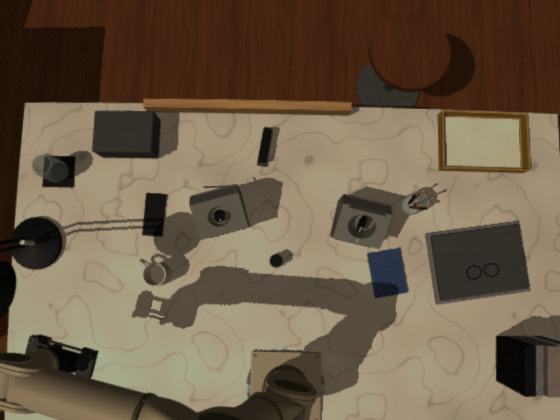

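```bash
python3 - <<'E'
from h import *
z=np.load('top.npz'); p,d=z['p'],z['d']
def crop(x,y): 
    a=p[y-40:y+40,x-40:x+40,::-1].astype(float); a=np.clip((a/255)**.6*255*1.1,0,255).astype('uint8'); return cv2.resize(a,(390,390),interpolation=cv2.INTER_CUBIC)
cv2.imwrite('pics/crops.png',np.hstack([crop(219,213),crop(362,222)]))
v,u=np.mgrid[182:262,322:402]; P=pts(np.c_[u.ravel(),v.ravel()],d,z)
h=P[(P[:,2]>.05)]
# face plane: ransac-ish fit on points in z range
best=None;rng=np.random.default_rng(0)
for _ in range(500):
    a=h[rng.choice(len(h),3,False)]; n=np.cross(a[1]-a[0],a[2]-a[0]); n/=np.linalg.norm(n)+1e-12; n*=np.sign(n[2])
    if not .7<n[2]<.93: continue
    m=abs((h-a[0])@n)<.003
    if best is None or m.sum()>best.sum(): best=m
f=h[best]; c=f.mean(0); n=np.linalg.svd(f-c)[2][2]; n*=np.sign(n[2])
print('face n',n,'tilt',np.degrees(np.arccos(n[2])),'c',c,'yaw of -n',np.degrees(np.arctan2(-n[1],-n[0])), best.sum(),len(h))
D=((P-c)@n).reshape(80,80)*1000
print('col 362:'); 
for r in range(0,80,2): print(r+182,' '.join('%4d'%x for x in D[r,8:72:3]), '%.3f'%P.reshape(80,80,3)[r,40,2])
E
```

```text
face n [-0.56448813  0.1319222   0.81483108] tilt 35.42933708230503 c [ 0.51803119 -0.21617365  0.16827182] yaw of -n -13.154072062153972 855 2411
col 362:
182 -220 -218 -219 -224 -223 -231 -229 1264 -232 -233 -233 -234 -239 -239 -240 -246 -240 -254 -246 -250 -251 -251 -0.002
184 -208 -218 -218 -223 -225 -223 -221 -231 -226 -226 -237 -227 -231 -236 -231 -232 -237 -238 -242 -240 -245 -248 -0.003
186 -204 -206 -212 -213 -223 -222 -218 -219 -227 -225 -226 -219 -234 -233 -231 -238 -228 -240 -239 -245 -242 -234 -0.005
188 -214 -206 -212 -210 -216 -206 -210 -220 -218 -222 -225 -222 -221 -224 -224 -227 -232 -235 -235 -238 -243 -236 0.004
190 -206 -203 -208 -207 -209 -207 -212 -207 -214 -215 -217 -213 -223 -222 -226 -225 -225 -230 -235 -232 -236 -236 -0.004
192 -201 -199 -204 -202 -205 -207 -214 -211 -203 -214 -216 -215 -215 -217 -222 -222 -221 -226 -227 -231 -232 -228 -0.004
194 -197 -193 -208 -201 -196  -64 -206 -208 -209 -209 -204 -215 -217 -217 -220 -212 -218 -209 -220 -227 -228 -222 -0.003
196 -197 -193 -197 -199  -79  -56  -54  -59  -65 -202 -207 -208 -209 -210 -217 -218 -212 -212 -219
[... 3166 characters left out ...]
9  -93  -90  -96  -99 -100 -102 -106 -101 -106 -105 -111 -111 -112 -111 -112 -104 -106 -105 -0.002
252  -86  -81  -90  -88  -89  -92  -88  -95  -92  -97  -96  -94 -103 -110 -105  -91  -96  -94 -103 -104 -101 -110 -0.004
254  -83  -82  -83  -91  -88  -89  -87  -91  -94  -95  -98  -95 -102  -85  -87  -87  -92  -94  -97  -95 -102 -100 0.003
256  -77  -74  -79  -85  -87  -89  -89  -88  -89 -100  -89  -92 -100  -85  -85  -90  -96  -92  -95  -92  -89  -96 0.005
258  -70  -73  -80  -79  -78  -84  -86  -83  -88  -94  -85  -82  -92  -82  -84  -79  -83  -88  -83  -86  -90  -99 0.000
260  -71  -73  -77  -76  -78  -77  -78  -82  -75  -81  -89  -83  -91  -77 1264  -81  -81  -81  -85  -85  -88  -84 -0.001
```

View pics/crops.png

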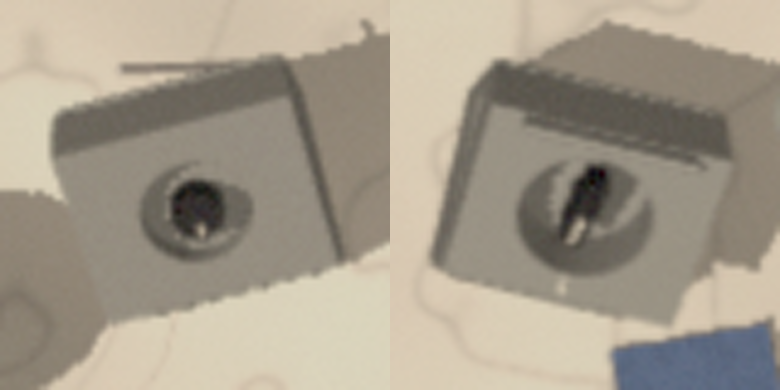

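```bash
cat >> h.py <<'E'
def frame(yaw):
    h=np.array([np.cos(yaw),np.sin(yaw),0]); zz=np.array([0,0,1.]); t=np.radians(35)
    return np.c_[h*np.cos(t)+zz*np.sin(t), [-h[1],h[0],0], -h*np.sin(t)+zz*np.cos(t)]   # u(up slope), left, axis
def onplane(uv,c,p0,n):
    R,t=np.array(c['R']),np.array(c['t']); r=rays(uv,c)@R; o=-R.T@t
    return o+r*(((p0-o)@n)/(r@n))[:,None]
def measure(p,d,c,yaw,guess):
    F=frame(yaw); v,u=np.mgrid[0:420,0:560]; uv=np.c_[u.ravel(),v.ravel()]
    d=d.copy(); P=pts(uv,d,c); Q=(P-guess)@F; ok=d.ravel()>0
    near=ok&(np.hypot(Q[:,0],Q[:,1])<.075)&(abs(Q[:,2])<.06)
    ann=near&(abs(Q[:,2])<.006)&(np.hypot(Q[:,0],Q[:,1])>.048)&(Q[:,0]<.045)
    off=np.median(Q[ann,2]); p0=guess+F[:,2]*off
    W=(onplane(uv,c,p0,F[:,2])-p0)@F; r=np.hypot(W[:,0],W[:,1])
    hole=(r<.055)&near&(Q[:,2]-off<-.006)
    m=hole.reshape(420,560).astype('uint8')
    ct=max(cv2.findContours(m,cv2.RETR_EXTERNAL,cv2.CHAIN_APPROX_NONE)[0],key=cv2.contourArea).reshape(-1,2)
    B=(onplane(ct,c,p0,F[:,2])-p0)@F; B=B[:,:2]
    hull=cv2.convexHull(B.astype('float32')*1000).reshape(-1,2)/1000
    (x,y),R=cv2.minEnclosingCircle((hull*1000).astype('float32'))
    rim=p0+F[:,:2]@np.array([x,y])/1000
    Q=(P-rim)@F
    bar=ok&(np.hypot(Q[:,0],Q[:,1])<.03)&(Q[:,2]>-.008)&(Q[:,2]<.005)
    b=Q[bar]; cc=b.mean(0); w=np.linalg.svd(b[:,:2]-cc[:2])[2][0]; w*=np.sign(w[0])
    print('off',off,'R mm',R,'rim',rim.round(4),'bar centre(u,l,a)',(cc*1000).round(1),'ext',np.ptp((b-cc)[:,:2]@w).round(4),np.ptp((b-cc)[:,:2]@[-w[1],w[0]]).round(4),'theta',np.arctan2(-w[1],w[0]),bar.sum())
    return rim
E
python3 - <<'E'
from h import *
z=np.load('top.npz'); yaw=np.radians(-13.15)
g=measure(z['p'],z['d'],z,yaw,np.array([.518,-.216,.168]))
g=measure(z['p'],z['d'],z,yaw,g)
s=robot.sense(); Rt=Rn.from_rotvec(s['tool_rot']).as_matrix(); print(Rt.round(3), (Rt.T@(g+[0,0,.12]-s['ee_pos'])).round(4))
h=np.array([np.cos(yaw),np.sin(yaw),0]); print('tool x heading',np.degrees(np.arctan2(Rt[1,0],Rt[0,0])))
E
```

```text
off 0.0007987534869549784 R mm 41.8875846862793 rim [ 0.5196 -0.2182  0.1704] bar centre(u,l,a) [ 0.2 -0.4 -2.9] ext 0.0474 0.0169 theta 0.17249265877633935 72
off 0.00010421466250684778 R mm 41.88414764404297 rim [ 0.5196 -0.2182  0.1705] bar centre(u,l,a) [ 0.1 -0.4 -3. ] ext 0.0474 0.0169 theta 0.17249265877633935 72
[[-0.975  0.22  -0.   ]
 [ 0.22   0.975 -0.001]
 [-0.    -0.001 -1.   ]] [-0.5549 -0.7233 -0.0678]
tool x heading 167.2898909553145
```

Request:
send_rows --deltas '[[[0, 0, -0.04, 0, 1], [0, 0, -0.05, 0, 1], [0, 0, -0.05, 0, 1], [0, 0, -0.03, 0, 1], [-0.043, -0.03, 0, 0, 1], [-0.043, -0.03, 0, 0, 1], [-0.043, -0.03, 0, 0, 1], [-0.043, -0.03, 0, 0, 1], [-0.043, -0.03, 0, 0, 1], [-0.043, -0.03, 0, 0, 1], [-0.043, -0.03, 0, 0, 1], [-0.043, -0.03, 0, 0, 1]]]' --newtons 20

```text
time_s: 1.6
ee_pos: [0.4211, 0.2984, 0.3924]
tool_rot: [-0.348, -3.122, 0.0]
wrist_force: [0.7, 0.6, -0.2]
opening: 1.001
grasp_force: 0.0
```

Request:
send_rows --deltas '[[[-0.02, -0.045, 0, 0, 1], [-0.02, -0.045, 0, 0, 1], [-0.02, -0.045, 0, 0, 1], [-0.02, -0.045, 0, 0, 1], [-0.02, -0.045, 0, 0, 1], [-0.02, -0.045, 0, 0, 1], [-0.02, -0.045, 0, 0, 1], [-0.02, -0.045, 0, 0, 1], [-0.02, -0.045, 0, 0, 1], [-0.02, -0.045, 0, 0, 1], [-0.012, -0.035, 0, 0, 1], [0, 0, 0, 0, 1]]]'

```text
time_s: 3.1
ee_pos: [0.5195, -0.223, 0.392]
tool_rot: [-0.356, -3.12, 0.002]
wrist_force: [-0.2, 0.2, 0.9]
opening: 0.999
grasp_force: 0.0
```

```bash
python3 - <<'E'
from h import *
print(robot.sense()['qpos'].round(2))
p,d,c=grab('wrist','w1.png'); np.savez('w1',p=p,d=d,**{k:np.array(v) for k,v in c.items()})
b=np.clip((p[:,:,::-1]/255.)**.6*280,0,255).astype('uint8'); cv2.imwrite('pics/w1b.png',b)
g=np.array([.5196,-.2182,.1705])
for y in (-13.15,):
    r=measure(p,d,c,np.radians(y),g); measure(p,d,c,np.radians(y),r)
E
```

```text
[-0.35  0.2   0.82  1.35 -0.14  1.66  1.79]
off 0.0002918988433138776 R mm 41.01572799682617 rim [ 0.5212 -0.2178  0.1719] bar centre(u,l,a) [-0.6  0.  -2.2] ext 0.0424 0.0161 theta 0.17402655994982438 371
off 1.3784343287013628e-05 R mm 41.01415252685547 rim [ 0.5212 -0.2178  0.1719] bar centre(u,l,a) [-0.6  0.  -2.2] ext 0.0424 0.0161 theta 0.1740265599498243 371
```

View pics/w1b.png

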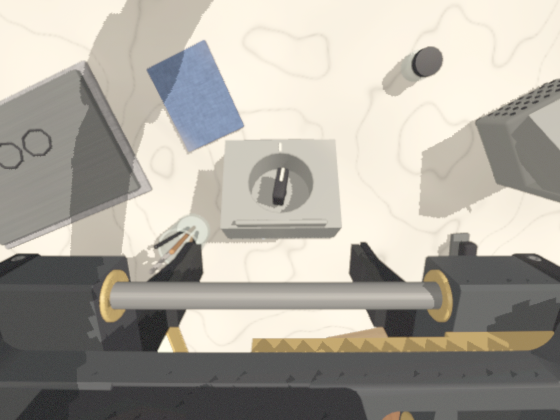

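Request:
send_rows --deltas '[[[-0.005, 0.005, 0, 0, 0.46], [0, 0, 0.04, 8.3, 0.46], [0, 0, 0.05, 0, 0.46], [0, 0, 0.04, 0, 0.46], [0, 0, 0.03, 0, 0.46], [0, 0, 0.015, 0, 0.46], [0, 0, 0, 0, 0.46], [0, 0, 0, 0, 0.46]]]' --newtons 30

```text
time_s: 4.15
ee_pos: [0.5271, -0.2161, 0.2188]
tool_rot: [0.572, 3.087, 0.0]
wrist_force: [0.8, -0.1, 0.2]
opening: 0.462
grasp_force: 0.0
```

```bash
cat >> h.py <<'E'
RIM=np.array([.5205,-.218,.171]); YAW=np.radians(-13.15)
H=np.array([np.cos(YAW),np.sin(YAW),0]); L=np.array([-H[1],H[0],0])
def rel():
    s=robot.sense(); e=s['ee_pos']-RIM; R=Rn.from_rotvec(s['tool_rot']).as_matrix()
    print('t',round(s['time_s'],2),'h,l,z mm',np.round([e@H*1e3,e@L*1e3,e[2]*1e3],1),'tool x: cw angle of bar-side',round((np.degrees(YAW)-np.degrees(np.arctan2(R[1,0],R[0,0])))%180,1),'open',round(s['opening']*87,1),'F(h,l,z)',np.round([s['wrist_force']@H,s['wrist_force']@L,s['wrist_force'][2]],1),'Tz',s['wrist_torque'].round(2),'grip',round(s['grasp_force'],1),'q7',s['qpos'][6].round(2))
    return e,R
E
python3 -c "
from h import *
rel()"
```

```text
t 4.15 h,l,z mm [ 6.   3.4 47.8] tool x: cw angle of bar-side 7.8 open 40.2 F(h,l,z) [0.8 0.  0.2] Tz [ 0.01 -0.   -0.01] grip 0.0 q7 1.68
```

Request:
send_rows --deltas '[[[0.0005, -0.003, 0.01, 0, 0.46], [0, 0, 0.02, 0, 0.46], [0, 0, 0.015, 0, 0.46], [0, 0, 0.01, 0, 0.46], [0, 0, 0.005, 0, 0.46], [0, 0, 0, 0, 0.46]]]'

```text
time_s: 4.9
ee_pos: [0.5248, -0.2187, 0.1575]
tool_rot: [-0.573, -3.089, 0.0]
wrist_force: [-0.2, -0.4, 0.4]
opening: 0.459
grasp_force: 0.0
```

```bash
python3 -c "
from h import *
rel()"
```

```text
t 4.9 h,l,z mm [  4.4   0.3 -13.5] tool x: cw angle of bar-side 7.9 open 39.9 F(h,l,z) [-0.1 -0.4  0.4] Tz [ 0.04 -0.01 -0.01] grip 0.0 q7 1.72
```

Close on the bar.

Request:
send_rows --deltas '[[[0, 0, 0, 0, 0.1], [0, 0, 0, 0, 0.1], [0, 0, 0, 0, 0.1], [0, 0, 0, 0, 0.1], [0, 0, 0, 0, 0.1]]]' --newtons 30

```text
time_s: 5.52
ee_pos: [0.5249, -0.2186, 0.1577]
tool_rot: [0.573, 3.089, 0.001]
wrist_force: [0.1, 0.2, 3.7]
opening: 0.186
grasp_force: 29.4
```

```bash
python3 -c "
from h import *
rel()"
```

```text
t 5.53 h,l,z mm [  4.5   0.4 -13.3] tool x: cw angle of bar-side 7.9 open 16.2 F(h,l,z) [0.1 0.3 3.7] Tz [ 0.33  0.03 -0.06] grip 29.4 q7 1.72
```

Request:
send_rows --deltas '[[[-0.0017, 0.0002, 0.0025, 0, 0.1], [-0.0017, 0.0002, 0.0025, 0, 0.1], [-0.0017, 0.0002, 0.0024, 0, 0.1], [0, 0, 0, 0, 0.1], [0, 0, 0, 0, 0.1]]]'

```text
time_s: 6.15
ee_pos: [0.5296, -0.2196, 0.1509]
tool_rot: [-0.572, -3.088, -0.002]
wrist_force: [-7.5, 3.8, 14.6]
opening: 0.183
grasp_force: 30.0
```

```bash
python3 -c "
from h import *
rel()"
```

```text
t 6.15 h,l,z mm [  9.2   0.5 -20.1] tool x: cw angle of bar-side 7.9 open 15.9 F(h,l,z) [-8.1  2.  14.6] Tz [1.23 1.52 0.09] grip 30.0 q7 1.72
```

Request:
send_rows --deltas '[[[0, 0, 0, 6, 0.1], [0, 0, 0, 6, 0.1], [0, 0, 0, 6, 0.1], [0, 0, 0, 6, 0.1], [0, 0, 0, 0, 0.1]]]'

```text
time_s: 6.78
ee_pos: [0.53, -0.219, 0.1511]
tool_rot: [-1.203, -2.902, -0.003]
wrist_force: [-7.3, 4.9, 17.2]
opening: 0.21
grasp_force: 34.5
```

```bash
python3 -c "
from h import *
rel()"
```

```text
t 6.78 h,l,z mm [  9.5   1.2 -19.9] tool x: cw angle of bar-side 31.9 open 18.3 F(h,l,z) [-8.2  3.1 17.2] Tz [1.78 1.29 0.4 ] grip 34.5 q7 1.33
```

Request:
send_rows --deltas '[[[0, 0, -0.001, 5, 0.1], [0, 0, -0.001, 5, 0.1], [0, 0, -0.001, 4, 0.1], [0, 0, 0, 0, 0.1]]]'

```text
time_s: 7.28
ee_pos: [0.5292, -0.2186, 0.1528]
tool_rot: [-1.545, -2.732, -0.002]
wrist_force: [-5.9, 4.7, 6.8]
opening: 0.216
grasp_force: 34.0
```

```bash
python3 -c "
from h import *
rel()"
```

```text
t 7.28 h,l,z mm [  8.6   1.4 -18.2] tool x: cw angle of bar-side 45.8 open 18.8 F(h,l,z) [-6.8  3.2  6.8] Tz [1.5  0.95 0.35] grip 34.0 q7 1.11
```

Request:
send_rows --deltas '[[[0, 0, 0, 0, 0.3], [0, 0, 0, 0, 0.3], [0, 0, -0.01, 0, 0.3], [0, 0, -0.03, 0, 0.3], [0, 0, -0.05, 0, 0.3], [0, 0, -0.06, 0, 0.3], [0, 0, -0.05, 0, 0.0], [0, 0, 0, 0, 0]]]'

```text
time_s: 8.28
ee_pos: [0.5311, -0.221, 0.3568]
tool_rot: [1.544, 2.729, 0.002]
wrist_force: [0.4, 0.3, -0.5]
opening: 0.156
grasp_force: 0.0
```

```bash
python3 - <<'E'
from h import *
rel(); F=frame(YAW)
p,d,c=grab('wrist'); np.savez('w2',p=p,d=d,**{k:np.array(v) for k,v in c.items()})
b=np.clip((p[:,:,::-1]/255.)**.6*280,0,255).astype('uint8'); cv2.imwrite('pics/w2.png',b)
v,u=np.mgrid[0:420,0:560]; P=pts(np.c_[u.ravel(),v.ravel()],d,c); Q=(P-RIM)@F
m=(d.ravel()>0)&(np.hypot(Q[:,0],Q[:,1])<.032)&(Q[:,2]>-.025)&(Q[:,2]<.006)
print(np.histogram(Q[m,2]*1e3,bins=range(-26,8,2)))
for lo,hi in((-14,-7),(-8,2)):
    b=Q[m&(Q[:,2]*1e3>lo)&(Q[:,2]*1e3<hi)]
    if len(b)>5:
        cc=b.mean(0); w=np.linalg.svd(b[:,:2]-cc[:2])[2][0]; w*=np.sign(-w[1]); print(len(b),cc*1e3,np.ptp((b-cc)[:,:2]@w),'theta',np.arctan2(-w[1],w[0]))
E
```

```text
t 8.28 h,l,z mm [ 11.   -0.5 185.8] tool x: cw angle of bar-side 45.9 open 13.6 F(h,l,z) [ 0.4  0.4 -0.5] Tz [-0.02 -0.01  0.02] grip 0.0 q7 1.03
(array([  6,  33,  21,  15,  36,  19,  23,  32,  27, 111, 290,  23,   0,
         0,   0,   0]), array([-26, -24, -22, -20, -18, -16, -14, -12, -10,  -8,  -6,  -4,  -2,
         0,   2,   4,   6]))
106 [  5.12298111   3.52078393 -10.15825526] 0.042874638307886424 theta 0.7991573433658263
424 [-0.40113726  0.87056376 -5.43234462] 0.042019228417545004 theta 0.6921971570162437
```

View pics/w2.png

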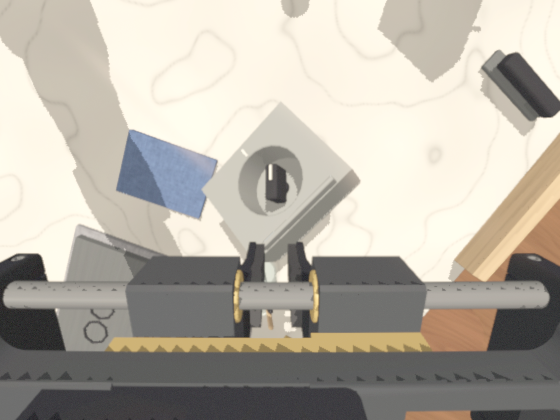

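```bash
cat > peg.py <<'E'
from h import *
F=np.c_[[np.cos(.6109),0,np.sin(.6109)],[0,1,0],[-np.sin(.6109),0,np.cos(.6109)]]  # u,l,a in (h,l,z)
def pose(th,xb=-13,gap=0,lead=4,p=2,over=6,half=15):
    w=np.cos(th)*F[:,0]-np.sin(th)*F[:,1]; n=np.cos(th)*F[:,1]+np.sin(th)*F[:,0]
    C=xb*w-8*n-(2+p)*F[:,2]
    ph=np.arctan2(-w[1],w[0]); e=np.array([np.sin(ph),np.cos(ph),0])
    T=C-e*(half+gap); T[2]-=over
    return T,np.degrees(ph)+lead
def todelta(T0,f0,T1,f1):  # tool x = -h rotated cw by phi ; tool y ~ l
    f=np.radians(f0); x=-np.array([np.cos(f),-np.sin(f),0]); y=np.array([np.sin(f),np.cos(f),0]); d=np.array(T1)-T0
    return np.round([d@x,d@y,-d[2],f1-f0],2)
E
python3 - <<'E'
from peg import *
e,R=rel(); T0=np.array([e@H,e@L,e[2]])*1e3; f0=45.9
print('tool y in (h,l):',R[:,1]@H,R[:,1]@L,'tool x',R[:,0]@H,R[:,0]@L)
T,f=pose(.69,gap=5); up=T.copy(); up[2]=40
print('above',up.round(1),f,todelta(T0,f0,up,f)); print('T',T.round(1))
q=(T,f)
for th in np.radians([40,50,60,70,80,90,100,110,115]):
    T1=pose(th); print(round(np.degrees(th)),T1[0].round(1),round(T1[1],1),todelta(*q,*T1)); q=T1
E
```

```text
t 8.32 h,l,z mm [ 1.030e+01 -1.000e-01  1.834e+02] tool x: cw angle of bar-side 45.9 open 9.8 F(h,l,z) [ 0.8  0.  -0.6] Tz [-0.08 -0.   -0.  ] grip 0.0 q7 1.03
tool y in (h,l): 0.7176365311809891 0.6964151250085933 tool x -0.6964117023676591 0.7176391329227668
above [-24.3 -12.   40. ] 49.21615579363568 [ 15.53 -33.07 143.38   3.32]
T [-24.3 -12.  -17.9]
40 [-20.8  -8.3 -17.9] 49.7 [ 0.56  5.07 -0.01  0.47]
50 [-21.9  -3.7 -17.6] 59.5 [ 4.21  2.1  -0.35  9.81]
60 [-22.3   0.8 -17. ] 68.7 [ 4.07  2.01 -0.61  9.19]
70 [-21.9   5.2 -16.1] 77.4 [ 3.91  1.94 -0.84  8.71]
80 [-20.9   9.3 -15.1] 85.8 [ 3.75  1.89 -1.05  8.38]
90 [-19.3  13.  -13.9] 94.0 [ 3.6   1.87 -1.23  8.22]
100 [-17.2  16.3 -12.5] 102.2 [ 3.47  1.86 -1.36  8.22]
110 [-14.6  19.2 -11. ] 110.6 [ 3.38  1.89 -1.46  8.38]
115 [-13.2  20.5 -10.3] 114.9 [ 1.7   0.9  -0.75  4.3 ]
```

Request:
send_rows --deltas '[[[0.0155, -0.033, 0, 3.3, 0], [0, 0, 0.045, 0, 0], [0, 0, 0.05, 0, 0], [0, 0, 0.035, 0, 0], [0, 0, 0.013, 0, 0], [0, 0, 0, 0, 0]]]'

```text
time_s: 9.07
ee_pos: [0.4932, -0.2236, 0.2097]
tool_rot: [-1.625, -2.687, 0.001]
wrist_force: [-0.5, 0.5, 0.4]
opening: 0.009
grasp_force: 0.0
```

```bash
python3 - <<'E'
from peg import *
e,R=rel(); T0=np.array([e@H,e@L,e[2]])*1e3
T,f=pose(.69,gap=5); print(todelta(T0,49.2,T,49.2))
E
```

```text
t 9.07 h,l,z mm [-25.3 -11.7  38.7] tool x: cw angle of bar-side 49.2 open 0.8 F(h,l,z) [-0.6  0.4  0.4] Tz [-0.07  0.03  0.01] grip 0.0 q7 1.0
[-0.91  0.59 56.65  0.  ]
```

Descend beside the bar, approach contact, and turn the first 20°.

Request:
send_rows --deltas '[[[-0.001, 0.0005, 0.02, 0, 0], [0, 0, 0.02, 0, 0], [0, 0, 0.01, 0, 0], [0, 0, 0.006, 0, 0], [0, 0, 0, 0, 0], [0, 0.003, 0, 0.5, 0], [0, 0.002, 0, 0, 0]]]'

```text
time_s: 9.95
ee_pos: [0.4994, -0.2219, 0.1545]
tool_rot: [1.637, 2.681, 0.001]
wrist_force: [1.0, 0.9, 0.8]
opening: 0.002
grasp_force: 0.0
```

```bash
python3 - <<'E'
from peg import *
e,R=rel(); T0=np.array([e@H,e@L,e[2]])*1e3
T,f=pose(np.radians(40)); print(todelta(T0,49.7,T,f))
E
```

```text
t 9.95 h,l,z mm [-19.7  -8.6 -16.5] tool x: cw angle of bar-side 49.7 open 0.1 F(h,l,z) [0.8 1.1 0.8] Tz [-0.09  0.04  0.  ] grip 0.0 q7 1.04
[ 0.98 -0.63  1.49 -0.01]
```

Request:
send_rows --deltas '[[[0.002, 0.001, 0.001, 5, 0], [0.002, 0.001, 0, 5, 0], [0.002, 0.001, -0.0003, 4.6, 0], [0.002, 0.001, -0.0003, 4.6, 0], [0, 0, 0, 0, 0]]]'

```text
time_s: 10.58
ee_pos: [0.5002, -0.2129, 0.1539]
tool_rot: [2.06, 2.372, 0.0]
wrist_force: [0.0, 0.2, 0.9]
opening: 0.007
grasp_force: 0.1
```

```bash
python3 - <<'E'
from peg import *
e,R=rel(); T0=np.array([e@H,e@L,e[2]])*1e3
T,f=pose(np.radians(60)); print(todelta(T0,f,T,f))
E
```

```text
t 10.57 h,l,z mm [-20.9   0.3 -17.1] tool x: cw angle of bar-side 68.8 open 0.6 F(h,l,z) [-0.   0.2  0.9] Tz [-0.06  0.04  0.02] grip 0.1 q7 0.71
[ 0.98 -1.06 -0.13  0.  ]
```

Request:
send_rows --deltas '[[[0, 0.002, 0, 0, 0], [0, 0.002, 0, 0, 0], [0, 0.002, 0, 0, 0]]]'

```text
time_s: 10.95
ee_pos: [0.5031, -0.2125, 0.1527]
tool_rot: [-2.058, -2.367, 0.004]
wrist_force: [-11.8, 0.4, 1.2]
opening: 0.005
grasp_force: 4.9
```

```bash
cat > look.py <<'E'
from h import *
def look(n,lo,hi):
    F=frame(YAW); p,d,c=grab(n); v,u=np.mgrid[0:420,0:560]; P=pts(np.c_[u.ravel(),v.ravel()],d,c); Q=(P-RIM)@F
    dark=p.max(2).ravel()<60
    m=(d.ravel()>0)&(np.hypot(Q[:,0],Q[:,1])<.034)&(Q[:,2]*1e3>lo)&(Q[:,2]*1e3<hi)
    b=Q[m]; cc=b.mean(0); w=np.linalg.svd(b[:,:2]-cc[:2])[2][0]; w*=np.sign(-w[1]) or 1
    print(n,m.sum(),'c',(cc*1e3).round(1),'len',np.ptp((b-cc)[:,:2]@w).round(4),'theta',np.arctan2(-w[1],w[0]))
    return p
E
python3 - <<'E'
from look import *
rel(); p=look('wrist',-8,3)
cv2.imwrite('pics/w3.png',np.clip((p[:,:,::-1]/255.)**.6*280,0,255).astype('uint8'))
E
```

```text
t 10.95 h,l,z mm [-18.2   1.4 -18.3] tool x: cw angle of bar-side 68.8 open 0.4 F(h,l,z) [-11.6  -2.3   1.2] Tz [0.08 2.8  0.08] grip 4.9 q7 0.71
wrist 341 c [-17.9  13.5  -4.2] len 0.0261 theta 2.8907351803233836
```

View pics/w3.png

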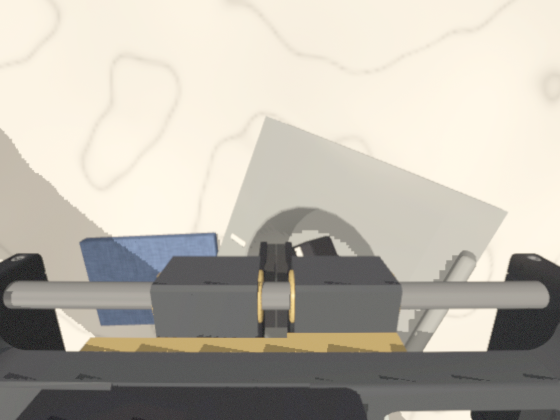

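Request:
send_rows --deltas '[[[0.002, 0.001, -0.0005, 4.4, 0], [0.002, 0.001, -0.0005, 4.4, 0], [0, 0.001, 0, 0, 0]]]'

```text
time_s: 11.38
ee_pos: [0.5055, -0.208, 0.1535]
tool_rot: [-2.234, -2.201, 0.005]
wrist_force: [-11.1, 2.0, 1.7]
opening: 0.008
grasp_force: 4.8
```

```bash
python3 - <<'E'
from peg import *
e,R=rel(); T0=np.array([e@H,e@L,e[2]])*1e3
T,f=pose(np.radians(70)); print(todelta(T0,f,T,f))
from look import look
look('top',-8,3)
E
```

```text
t 11.38 h,l,z mm [-16.8   6.3 -17.5] tool x: cw angle of bar-side 77.7 open 0.7 F(h,l,z) [-11.3  -0.6   1.7] Tz [0.4  2.83 0.06] grip 4.8 q7 0.56
[-0.02 -5.16 -1.32  0.  ]look.py:6: RuntimeWarning: Mean of empty slice.
  b=Q[m]; cc=b.mean(0); w=np.linalg.svd(b[:,:2]-cc[:2])[2][0]; w*=np.sign(-w[1]) or 1
  ret = um.true_divide(
Traceback (most recent call last):
  File "look.py", line 7, in look
    print(n,m.sum(),'c',(cc*1e3).round(1),'len',np.ptp((b-cc)[:,:2]@w).round(4),'theta',np.arctan2(-w[1],w[0]))
                                                ~~~~~~^^^^^^^^^^^^^^^^
ValueError: zero-size array to reduction operation maximum which has no identity
```

Request:
send_rows --deltas '[[[0.0019, 0.001, -0.001, 4.2, 0], [0.0019, 0.001, -0.001, 4.2, 0], [0.0018, 0.001, -0.001, 4.1, 0], [0.0018, 0.001, -0.001, 4.1, 0]]]'

```text
time_s: 11.92
ee_pos: [0.5114, -0.2021, 0.1583]
tool_rot: [-2.532, -1.855, 0.004]
wrist_force: [-8.9, -0.6, 3.2]
opening: 0.004
grasp_force: 3.5
```

```bash
python3 - <<'E'
from peg import *
e,R=rel(); T0=np.array([e@H,e@L,e[2]])*1e3
T,f=pose(np.radians(90)); print(todelta(T0,f,T,f))
E
```

```text
t 11.93 h,l,z mm [-12.5  13.5 -12.7] tool x: cw angle of bar-side 94.4 open 0.3 F(h,l,z) [-8.5 -2.6  3.2] Tz [-0.31  1.98 -0.  ] grip 3.5 q7 0.29
[-0.92 -6.7   1.14  0.  ]
```

Request:
send_rows --deltas '[[[0.0017, 0.001, 0, 4.1, 0], [0.0017, 0.001, -0.0005, 4.1, 0], [0.0017, 0.001, -0.0007, 4.2, 0], [0.0017, 0.001, -0.0007, 4.2, 0], [0.0017, 0.001, -0.0007, 4.3, 0], [0, 0, 0, 0, 0]]]'

```text
time_s: 12.68
ee_pos: [0.5199, -0.1963, 0.161]
tool_rot: [-2.826, -1.368, 0.005]
wrist_force: [-7.1, 1.6, 4.9]
opening: 0.007
grasp_force: 4.0
```

```bash
python3 - <<'E'
from peg import *
e,R=rel(); T0=np.array([e@H,e@L,e[2]])*1e3
T,f=pose(np.radians(115)); print(todelta(T0,f,T,f))
E
```

```text
t 12.68 h,l,z mm [ -5.5  21.  -10. ] tool x: cw angle of bar-side 115.2 open 0.6 F(h,l,z) [-7.3 -0.   4.9] Tz [ 0.01  1.93 -0.04] grip 4.0 q7 -0.04
[-3.68 -6.73  0.29  0.  ]
```

Request:
send_rows --deltas '[[[0, -0.006, 0, 0, 0], [0, 0, -0.02, 0, 0], [0.0, 0, -0.05, 0, 0.2], [-0.02, 0.01, -0.06, 0, 0.46], [0, 0, -0.05, 0, 0.46], [0, 0, 0, 0, 0.46]]]'

```text
time_s: 13.42
ee_pos: [0.5135, -0.2151, 0.3446]
tool_rot: [2.824, 1.368, 0.008]
wrist_force: [0.4, -0.3, -0.7]
opening: 0.377
grasp_force: 0.0
```

```bash
python3 - <<'E'
from look import *
rel(); p=look('wrist',-8,3); look('wrist',-5,3)
cv2.imwrite('pics/w4.png',np.clip((p[:,:,::-1]/255.)**.6*280,0,255).astype('uint8'))
E
```

```text
t 13.43 h,l,z mm [ -7.5   1.3 173.6] tool x: cw angle of bar-side 115.2 open 32.8 F(h,l,z) [ 0.5 -0.1 -0.7] Tz [-0.14  0.13 -0.04] grip 0.0 q7 -0.12
wrist 410 c [-0.1  2.2 -5.2] len 0.0435 theta 1.2971408803253373
wrist 187 c [-1.6  3.5 -4.4] len 0.0402 theta 1.2955042595407138
```

View pics/w4.png

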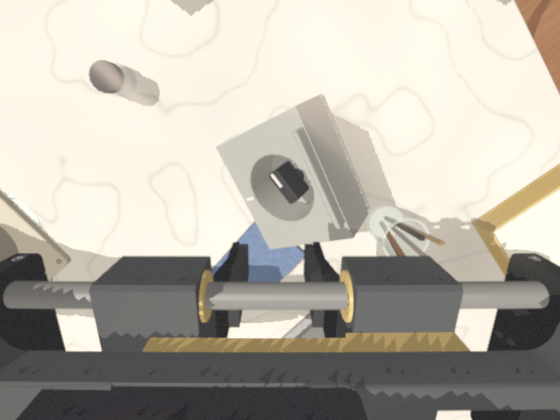

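```bash
python3 - <<'E'
from peg import *
e,R=rel(); T0=np.array([e@H,e@L,e[2]])*1e3
kw=dict(half=7,lead=2,xb=-14,p=3)
T,f=pose(1.297,gap=6,**kw); up=T.copy(); up[2]=40
print('above',up.round(1),f,todelta(T0,115.2,up,f),'T',T.round(1))
q=(T,f)
for th in [74.3,80,90,100,110,120,130]:
    T1=pose(np.radians(th),**kw); print(th,T1[0].round(1),round(T1[1],1),todelta(*q,*T1)); q=T1
E
```

```text
t 13.53 h,l,z mm [ -8.7   2.4 169.7] tool x: cw angle of bar-side 115.1 open 37.4 F(h,l,z) [-0.6 -0.1 -0.1] Tz [-0.09  0.13 -0.06] grip 0.0 q7 -0.12
above [-19.2   8.4  40. ] 79.0443572839105 [  0.95 -12.06 129.75 -36.16] T [-19.2   8.4 -16.7]
74.3 [-13.4   9.7 -16.7] 79.0 [ 0.21  5.99  0.   -0.01]
80 [-12.5  11.4 -16. ] 83.8 [ 1.46  1.16 -0.68  4.75]
90 [-10.7  14.  -14.7] 92.0 [ 2.39  2.09 -1.32  8.22]
100 [ -8.5  16.2 -13.2] 100.2 [ 2.25  2.09 -1.46  8.22]
110 [ -6.1  17.9 -11.7] 108.6 [ 2.12  2.1  -1.56  8.38]
120 [ -3.4  19.1 -10.1] 117.3 [ 2.01  2.14 -1.61  8.71]
130 [-0.5 19.8 -8.4] 126.5 [ 1.94  2.21 -1.61  9.19]
```

Request:
send_rows --deltas '[[[0.001, -0.012, 0.02, 0, 0], [0, 0, 0.02, -9, 0], [0, 0, 0.03, -9, 0], [0, 0, 0.03, -9, 0], [0, 0, 0.03, -9, 0], [0, 0, 0, 0, 0]]]'

```text
time_s: 14.28
ee_pos: [0.502, -0.2046, 0.2079]
tool_rot: [-2.264, -2.173, 0.004]
wrist_force: [0.7, 0.2, 0.2]
opening: 0.007
grasp_force: 0.0
```

```bash
python3 - <<'E'
from peg import *
e,R=rel(); T0=np.array([e@H,e@L,e[2]])*1e3
T,f=pose(1.297,gap=6,half=7,lead=2,xb=-14,p=3); print(todelta(T0,f,T,f))
E
```

```text
t 14.28 h,l,z mm [-21.1   8.8  36.9] tool x: cw angle of bar-side 79.2 open 0.6 F(h,l,z) [0.7 0.4 0.2] Tz [-0.11  0.05 -0.04] grip 0.0 q7 0.48
[-0.79  1.77 53.57  0.  ]
```

Request:
send_rows --deltas '[[[-0.001, 0.001, 0.02, 0, 0], [0, 0, 0.02, 0, 0], [0, 0, 0.013, 0, 0], [0, 0, 0, 0, 0], [0, 0.003, 0, 0, 0], [0, 0.003, 0, 0, 0], [0, 0.001, 0, 0, 0]]]'

```text
time_s: 15.15
ee_pos: [0.509, -0.2064, 0.1562]
tool_rot: [-2.263, -2.172, 0.004]
wrist_force: [-11.7, 1.6, -0.0]
opening: 0.01
grasp_force: 6.1
```

```bash
python3 - <<'E'
from peg import *
e,R=rel(); T0=np.array([e@H,e@L,e[2]])*1e3
T,f=pose(1.297,half=7,lead=2,xb=-14,p=3); print(todelta(T0,f,T,f))
E
```

```text
t 15.15 h,l,z mm [-13.9   8.7 -14.8] tool x: cw angle of bar-side 79.2 open 0.9 F(h,l,z) [-11.7  -1.1  -0. ] Tz [ 0.46  2.89 -0.  ] grip 6.1 q7 0.53
[0.91 0.7  1.89 0.  ]
```

Request:
send_rows --deltas '[[[0.0015, 0.002, 0, 4.5, 0], [0.0012, 0.001, -0.0005, 4.1, 0], [0.0012, 0.001, -0.0005, 4.1, 0], [0.0012, 0.001, -0.0007, 4.1, 0], [0.0012, 0.001, -0.0007, 4.1, 0], [0, 0, 0, 0, 0]]]'

```text
time_s: 15.9
ee_pos: [0.5158, -0.2006, 0.1584]
tool_rot: [-2.62, -1.724, 0.006]
wrist_force: [-12.3, 4.3, -0.2]
opening: 0.003
grasp_force: 6.3
```

```bash
python3 - <<'E'
from peg import *
e,R=rel(); T0=np.array([e@H,e@L,e[2]])*1e3
for t in (90,100):
  T,f=pose(np.radians(t),half=7,lead=2,xb=-14,p=3); print(todelta(T0,f,T,f))
E
```

```text
t 15.9 h,l,z mm [ -8.5  15.9 -12.6] tool x: cw angle of bar-side 100.2 open 0.2 F(h,l,z) [-12.9   1.4  -0.2] Tz [ 0.79  2.8  -0.  ] grip 6.3 q7 0.2
[-1.93 -2.1   2.09  0.  ]
[ 0.31 -0.06  0.63  0.  ]
```

Request:
send_rows --deltas '[[[0.0011, 0.0012, -0.0007, 4.2, 0], [0.0011, 0.0012, -0.0007, 4.2, 0], [0.001, 0.0011, -0.0007, 4.3, 0], [0.001, 0.0011, -0.0007, 4.4, 0], [0.001, 0.0011, -0.0006, 4.5, 0], [0, 0, 0, 0, 0]]]'

```text
time_s: 16.65
ee_pos: [0.5241, -0.1984, 0.162]
tool_rot: [-2.896, -1.204, 0.005]
wrist_force: [-9.7, 7.0, 0.3]
opening: 0.006
grasp_force: 5.9
```

```bash
python3 - <<'E'
from peg import *
e,R=rel(); T0=np.array([e@H,e@L,e[2]])*1e3
for t in (115,120,125):
  T,f=pose(np.radians(t),half=7,lead=2,xb=-14,p=0); print(todelta(T0,f,T,f))
E
```

```text
t 16.65 h,l,z mm [-0.9 19.9 -9. ] tool x: cw angle of bar-side 121.7 open 0.5 F(h,l,z) [-11.    4.6   0.3] Tz [ 1.39  2.45 -0.05] grip 5.9 q7 -0.13
[-3.38 -4.64 -0.59  0.  ]
[-2.61 -3.41 -1.4   0.  ]
[-1.77 -2.22 -2.21  0.  ]
```

Request:
send_rows --deltas '[[[0.0008, 0.0012, -0.0006, 4.6, 0], [0.0008, 0.0012, -0.0006, 4.7, 0], [0.0008, 0.0012, -0.0006, 4.8, 0], [0.0008, 0.0012, -0.0006, 4.9, 0], [0, 0, 0, 0, 0], [0, -0.008, 0, 0, 0], [0, 0, -0.02, 0, 0], [-0.01, 0.005, -0.05, 0, 0.46], [0, 0, -0.06, 0, 0.46], [0, 0, -0.05, 0, 0.46], [0, 0, 0, 0, 0.46]]]'

```text
time_s: 18.02
ee_pos: [0.5223, -0.2053, 0.3503]
tool_rot: [3.057, 0.71, 0.011]
wrist_force: [-0.1, 0.4, -0.3]
opening: 0.374
grasp_force: 0.0
```

```bash
python3 - <<'E'
from look import *
rel(); p=look('wrist',-8,3); look('wrist',-4.5,3)
cv2.imwrite('pics/w5.png',np.clip((p[:,:,::-1]/255.)**.6*280,0,255).astype('uint8'))
E
```

```text
t 18.02 h,l,z mm [ -1.1  12.8 179.3] tool x: cw angle of bar-side 140.7 open 32.6 F(h,l,z) [-0.2  0.4 -0.3] Tz [-0.02  0.12  0.01] grip 0.0 q7 -0.56
wrist 390 c [ 2.4  2.6 -2.6] len 0.045 theta 2.656272845834872
wrist 348 c [ 1.3  2.5 -2.2] len 0.0455 theta 2.661221635131977
```

View pics/w5.png

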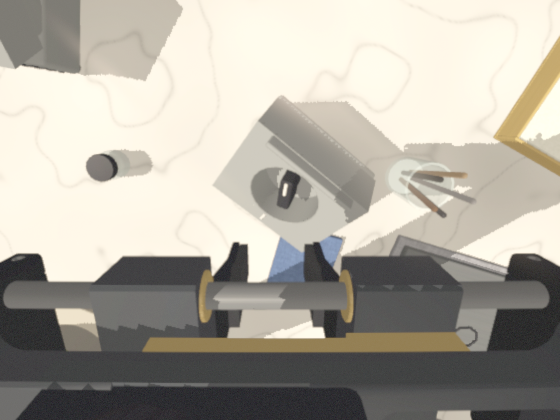

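Request:
send_rows --deltas '[[[-0.0035, 0.0125, 0.02, 0, 0.345], [0, 0, 0.03, 6, 0.345], [0, 0, 0.04, 5, 0.345], [0, 0, 0.035, 0, 0.345], [0, 0, 0, 0, 0.345]]]' --newtons 20

```text
time_s: 18.75
ee_pos: [0.522, -0.2155, 0.218]
tool_rot: [-3.113, -0.415, 0.007]
wrist_force: [-0.7, -0.8, -0.0]
opening: 0.346
grasp_force: 0.0
```

```bash
python3 - <<'E'
from peg import *
e,R=rel(); T0=np.array([e@H,e@L,e[2]])*1e3
print(todelta(T0,152,np.array([4,1,-12]),152))
E
```

```text
t 18.75 h,l,z mm [ 0.9  2.7 47. ] tool x: cw angle of bar-side 151.7 open 30.1 F(h,l,z) [-0.5 -0.9 -0. ] Tz [-0.02  0.12  0.02] grip 0.0 q7 -0.66
[ 1.91  2.99 58.95  0.  ]
```

Request:
send_rows --deltas '[[[0.002, 0.003, 0.02, 0, 0.345], [0, 0, 0.02, 0, 0.345], [0, 0, 0.01, 0, 0.345], [0, 0, 0.007, 0, 0.345], [0, 0, 0, 0, 0.345]]]'

```text
time_s: 19.38
ee_pos: [0.5261, -0.2186, 0.1629]
tool_rot: [-3.114, -0.415, 0.001]
wrist_force: [0.2, -0.5, -0.8]
opening: 0.343
grasp_force: 0.0
```

```bash
python3 - <<'E'
from h import *
rel()
E
```

```text
t 19.38 h,l,z mm [ 5.6  0.7 -8.1] tool x: cw angle of bar-side 151.7 open 29.9 F(h,l,z) [ 0.3 -0.5 -0.8] Tz [-0.05  0.14 -0.06] grip 0.0 q7 -0.61
```

Request:
send_rows --deltas '[[[0, 0, 0.003, 0, 0.345], [0, 0, 0, 0, 0.1], [0, 0, 0, 0, 0.1], [0, 0, 0, 0, 0.1], [0, 0, 0, 5, 0.1], [0, 0, 0, 5, 0.1], [0, 0, 0, 5, 0.1], [0, 0, 0, 5, 0.1], [0, 0, 0, 0, 0.1]]]'

```text
time_s: 20.5
ee_pos: [0.5263, -0.2186, 0.1603]
tool_rot: [3.139, -0.131, 0.0]
wrist_force: [-2.4, 2.5, 4.6]
opening: 0.184
grasp_force: 19.6
```

```bash
python3 - <<'E'
from h import *
rel()
E
```

```text
t 20.5 h,l,z mm [  5.8   0.7 -10.7] tool x: cw angle of bar-side 171.6 open 16.1 F(h,l,z) [-2.9  1.9  4.6] Tz [0.56 0.58 0.12] grip 19.6 q7 -0.91
```

Request:
send_rows --deltas '[[[0, 0, 0, 5, 0.1], [0, 0, 0, 5, 0.1], [0, 0, 0, 4, 0.1], [0, 0, 0, 3, 0.1], [0, 0, 0, 0, 0.1]]]'

```text
time_s: 21.12
ee_pos: [0.5262, -0.2186, 0.1602]
tool_rot: [-3.085, 0.591, 0.0]
wrist_force: [-1.9, 1.5, 3.6]
opening: 0.184
grasp_force: 20.6
```

```bash
python3 - <<'E'
from h import *
rel()
E
```

```text
t 21.12 h,l,z mm [  5.7   0.7 -10.8] tool x: cw angle of bar-side 8.5 open 16.0 F(h,l,z) [-2.2  1.1  3.6] Tz [0.69 0.47 0.28] grip 20.6 q7 -1.19
```

Request:
send_rows --deltas '[[[0, 0, 0, 2, 0.1], [0, 0, 0, 2, 0.1], [0, 0, 0, 2, 0.1], [0, 0, 0, 0, 0.1], [0, 0, 0, 0, 0.1]]]' --newtons 30

```text
time_s: 21.75
ee_pos: [0.5263, -0.2185, 0.16]
tool_rot: [-3.05, 0.754, 0.0]
wrist_force: [-2.3, 3.6, 3.8]
opening: 0.189
grasp_force: 32.2
```

```bash
python3 - <<'E'
from h import *
rel()
E
```

```text
t 21.75 h,l,z mm [  5.8   0.9 -11. ] tool x: cw angle of bar-side 14.6 open 16.4 F(h,l,z) [-3.   3.   3.8] Tz [1.03 0.39 0.63] grip 32.2 q7 -1.29
```

Request:
send_rows --deltas '[[[0, 0, 0, 0, 0.345], [0, 0, 0, 0, 0.345], [0, 0, 0, 0, 0.345], [0, 0, -0.01, 0, 0.345], [0, 0, -0.03, 0, 0.345], [0, 0, -0.05, 0, 0.345], [0, 0, -0.06, 0, 0.345], [0, 0, -0.04, 0, 0.345], [0, 0, 0, 0, 0.345], [0, 0, 0, 0, 0.345]]]'

```text
time_s: 23.0
ee_pos: [0.5261, -0.2187, 0.3498]
tool_rot: [-3.049, 0.755, 0.0]
wrist_force: [0.0, 0.8, -1.1]
opening: 0.347
grasp_force: 0.0
```

```bash
python3 - <<'E'
from look import *
rel(); p=look('wrist',-8,3); look('wrist',-4.5,3)
cv2.imwrite('pics/w6.png',np.clip((p[:,:,::-1]/255.)**.6*280,0,255).astype('uint8'))
E
```

```text
t 23.0 h,l,z mm [  5.6   0.6 178.8] tool x: cw angle of bar-side 14.7 open 30.2 F(h,l,z) [-0.2  0.8 -1.1] Tz [-0.04  0.17  0.03] grip 0.0 q7 -1.45
wrist 373 c [ 3.4  0.7 -2.8] len 0.0445 theta 0.16260309440405624
wrist 329 c [ 1.6  0.8 -2.5] len 0.0431 theta 0.15149992768378615
```

View pics/w6.png

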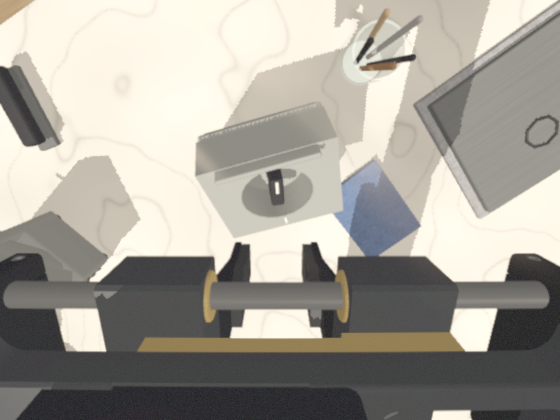

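The wrist view shows the bar at (277,187), sprung out to about 2.5 mm below the rim, with the white line now on the hood side. The measured turn is about π + 0.155 = 3.30 rad, which is the end stop. The pen jar and notebook still look as they were.

```bash
python3 -c "
from workcell import robot
print(robot.finish_job())"
```

```text
the job is handed in; nothing more can be done
None
```

The heater dial is fully on: I pushed it in, turned it clockwise to its end stop (measured about 3.30 rad) and released it, and it sprang back out. I handed the job in at about 23 s, with no sign of contact with the radio knob or the other things on the desk.

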